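# Slide a test tile home under the drag spring of a marking jig

### The arm

A 6-joint arm with a two-finger parallel gripper is mounted at the origin on the work surface. World frame = base frame: x ahead of the robot, y to its left, z up, the work surface at z = 0. Lengths are in m, angles in rad, forces in N, time in s.
With the tool pointing down it reaches from about 0.4 to 0.825 m from the base axis. Payload 7 kg.
Tool frame: the origin (TCP) lies at the very end of the fingers, on their centre line; the grasp point (between the pads) lies 19 mm behind it; z points along the fingers, y is the direction in which the jaws open and shut (so a half turn about z gives the same grasp; the last joint's range is limited). The gripper opens to 88 mm and grips with 3 to 60 N. Pads are 19 mm wide; open, the fingers measure 130 mm over their backs; the gripper's body (78 mm by 193 mm) begins 47 mm behind the grasp point.
Start: joints at [1.439, 0.359, 0.012, 0, -1.224, -0.288], TCP at [0.275, 0.616, 0.227] pointing down, gripper open.
Joint ranges: [-3.07, 3.07], [-1.43, 2.12], [-1.02, 1.25], [-3.03, 1.67], [-3.05, -0], [-3.03, 3.03]. Speed limits (rad/s): [2.39, 2.39, 3.01, 3.14, 3.14, 3.14].

### API

Orientations are given as [roll, pitch, yaw] about the fixed x, y, z axes, in that order (R = Rz(yaw) Ry(pitch) Rx(roll)).
In Python, from station import arm gives the robot as it stands.
- The arm moves only by the shell command python3 -m inch 'ROWS' [FORCE]. ROWS is text: rows parted by semicolons, each of 7 numbers parted by spaces: the closure, from 0 (fully open) to 1 (shut), then the shift along the tool's x, y, z each as a share of 300 mm, from -1 to 1, then the turn, a rotation vector about the tool's x, y, z each as a share of 60 degrees, from -1 to 1. In form: grip tx ty tz rx ry rz; .... A call has 1 to 12 rows; each row is the pose to reach, as a shift and turn from the pose commanded when the call began, along the tool's axes at that moment; what a row does not reach only later rows make up. A row lasts 1/10 s, in which the tool goes at most 50 mm and 8.59 degrees, less where a joint would pass 70% of its speed; a pose out of reach is approached as far as the arm can. A call with a number of a shift or a turn outside -1 to 1 is refused whole. A call with a gripper value outside its range is refused whole. The fingers move at their own pace and stop on an object; FORCE is the grip in N (left out, the last holds). Time passes only in rows, so rows that repeat a pose let the fingers close. It gives the time, the measured TCP pose, the force and the opening at its end, in the units of the state.
- arm.get_state(): the state, without advancing time (a new reading comes with each control period).
- arm.grab_frame(name): name is "side" or "top"; returns a dict with "img" (384x512x3 uint8, red, green, blue), "range_z" (384x512 float32, m along the optical axis (not along the pixel's ray), 0 where there is no reading), "fx", "fy", "cx", "cy" (pixels), "extrinsics" (4x4, takes a point from world to camera coordinates). Camera axes: x right, y up, looking along -z (the intrinsics and any distortion apply to the point x, -y, -z); pixel columns grow to the right and rows downward; lengths in m; the calibration is good to about 2 mm. A picture is of the moment at which its call begins.
- arm.job_done(): hands the job in, once; it reports no verdict.
The state is a dict: "t": time; "q": joint angles; "qd": joint speeds; "joint_efforts": joint torques, N m; "eef_pos": TCP position; "ee_rot": TCP orientation; "force": force on the tool from outside, world axes, zero at the start; "moment": the same for the moment, N m; "width": finger opening in m.
Only numpy, scipy, OpenCV 4.12 (cv2) and the standard library are available. Lean on these libraries where they do the work, as an engineer would, in place of code of your own. Each camera call takes 0.05 s, during which the arm holds its last target.

### The job

Load the terracotta test tile into the blue marking jig: with the fingertips, press down hard on the bare clay top of the tile and, keeping it pressed, slide it along the channel so that its nose passes under the leaf spring, until it is fully home against the end stop; then take the fingers away. Do not lift or tip the tile, do not touch its white end (unfired glaze, which rubs off), do not raise the spring by hand, and leave the cup, scraper, jar and glass alone.

Things in the scene. Friction and masses are not known exactly. Their poses are not given: they have to be found in the camera images.
- jig: Blue marking jig fixed to the table, 300 mm long (its x -175 to +125), 110 wide. Origin: at table height, on the channel's centre line. x axis = sliding direction, towards spring and end stop; z up. Black slippery plastic bed (friction about 0.12), 14 mm above the table, between grey side rails 66 mm apart, tops 22.5 mm above the table (1.5 mm below the tile's top). Entrance end (-x) is open.
- stop_face (a point): Foot of the end stop's face on the channel's centre line: x = +75 mm in the jig's frame, at bed height (14 mm above the table). The stop's top is 22 mm above the table; the dark spring post behind it reaches 38 mm.
- tile: Loose terracotta tile, 140 long (x) x 60 x 10 mm thick, about 120 to 230 g. Origin: centre of its underside. Starts flat in the channel, x axis along the jig's, nose 57 to 90 mm short of the stop. Home, its nose (tile x = +70) meets the stop and its origin is at jig x = +5 mm. Fingertips grip its clay with friction 0.8 or more: 12 to 20 N of press drives it under the spring; under about 8 N they slip.
- tile_top (a point): Centre of the tile's top face, 24 mm above the table; axes as the tile's. When the tile is home the spring covers it from its nose back to tile x = +7 mm; tile x from -45 to -10 mm stays free for fingertips throughout.
- glaze_end: The white glazed end of the tile: the 15 mm at its rear (x from -70 to -55 mm of the tile), full width and thickness, part of the tile. Origin and axes those of the tile. Not to be touched.
- spring (a joint): Angle (rad) of the leaf spring: steel strip 34 mm wide with an orange lip, rooted on the post at jig x = +95 mm, 32 mm above the table, reaching back towards the entrance. 0 = at rest: lowest at jig x = +40 mm, 4 mm above the bed, then a lip upturned to jig x = +12 mm. Grows as it lifts: about 0.11 with the tile under it. Presses the tile with 4 to 6 N, resists its entry with about 5 N.
- spring_lip (a point): Middle of the upturned orange lip of the spring, its entrance end; about 32 mm above the table at rest and 41 mm with the tile under it.
- cup: Blue ceramic cup, 68 mm across, 85 mm high; origin at the centre of its foot. Bystander.
- scraper: Hand scraper 170 mm long, lying on the table along its x axis. Origin: underside. Bystander.
- glaze_jar: Yellow closed jar, 48 mm across, 60 mm high; origin at the centre of its foot. Bystander.
- glass_stack: Pale green glass block, 90 x 70 x 18 mm; origin at the centre of its underside. Bystander.
Mind the look-alikes: they are no part of the job. Of the things that look like the tile, the smallest one is meant.

How it is judged:
On the way:
1. the fingertips press on the tile with more than 5 N while its nose lifts the spring (contact force between the fingers and tile above 5 N and value of joint spring above 0.05 rad), for 0.1 s.
At the end, for the whole second after the job is handed in: The tile lies flat (within 0.06 rad) at rest on the bed in the channel, its nose within 3.5 mm of the end stop, with the spring resting on it (0.07 to 0.2 rad), and the robot touches nothing (x of tile in the frame of jig between 0.0015 and 0.0075 m and y of tile in the frame of jig between -0.004 and 0.004 m and z of tile in the frame of jig between 0.011 and 0.017 m and angle between the x axis of tile and the x axis of jig, either way round below 0.06 rad and angle between tile's own z axis and vertical below 0.06 rad and value of joint spring between 0.07 and 0.2 rad and linear speed of tile below 0.01 m/s).
It fails at once if the white glazed end is touched (over 0.5 N) (contact force between any of the fingers, the arm and glaze_end above 0.5 N).
It fails at once if the tile is lifted more than 8 mm off the bed, or tipped over 0.15 rad (z of tile in the frame of jig above 0.022 m or angle between tile's own z axis and vertical above 0.15 rad).
It fails at once if the spring is raised by hand: far beyond the tile's thickness, or while the tile is not under it (value of joint spring above 0.25 rad or (value of joint spring above 0.06 rad and x of tile in the frame of jig below -0.052 m)).
It fails at once if a bystander is moved more than 20 mm or knocked over (distance of any of cup, scraper, glaze_jar, glass_stack from where it was at the start of the episode above 0.02 m or angle between any of cup, scraper, glaze_jar, glass_stack's own z axis and vertical above 0.5 rad).
It also fails if it takes over 51 s, if anything falls off the work surface, if the arm or the gripper's body presses on something with over 40 N, if the wrist force passes 120 N, or if a joint passes its speed limit or range.

## Working session

There is one attempt and no reset: what is moved stays moved. The work goes in short steps, Python scripts to look and compute and a shell command to move; the robot and the scene stay as the last step left them, time stands still between calls to the robot, and variables do not carry over. Pictures are saved under pics/ and viewed, and the job is handed in when it is done.

```bash
ls; mkdir -p pics; python3 - <<'E'
from station import arm
import cv2,numpy as np
for n in ("top","side"):
    f=arm.grab_frame(n); cv2.imwrite(f"pics/{n}0.png",f["img"][:,:,::-1]); np.savez(f"{n}0.npz",**{k:v for k,v in f.items()})
    print(n,f["fx"],f["fy"],f["cx"],f["cy"],f.keys()); print(np.round(f["extrinsics"],4))
s=arm.get_state(); print(s)
E
```

```text
pics
top 368.67362342850635 368.67362342850635 256.5967237453901 187.81211701784596 dict_keys(['img', 'range_z', 'fx', 'fy', 'cx', 'cy', 'extrinsics'])
[[ 0.0218 -0.9993  0.0289 -0.0829]
 [ 0.9968  0.024   0.0762 -0.5176]
 [-0.0768  0.0272  0.9967 -0.9391]
 [ 0.      0.      0.      1.    ]]
side 397.4145328579348 397.4145328579348 256.0069503170234 193.32234422467832 dict_keys(['img', 'range_z', 'fx', 'fy', 'cx', 'cy', 'extrinsics'])
[[-0.9994 -0.0356  0.0018  0.4947]
 [ 0.0194 -0.4993  0.8662 -0.0889]
 [-0.03    0.8657  0.4997 -0.9229]
 [ 0.      0.      0.      1.    ]]
{'t': 0.1, 'q': array([ 1.43908413e+00,  3.59297876e-01,  1.11552488e-02, -2.99468293e-04,
       -1.22411284e+00, -2.88102955e-01]), 'qd': array([-0.00098307, -0.00211863,  0.00204877,  0.00119085,  0.000738  ,
        0.00066667]), 'joint_efforts': array([-3.21370593e-03, -5.84165490e+01,  2.93751132e+01,  7.01560736e+00,
        1.01859873e-02, -5.71450028e-05]), 'eef_pos': array([0.27497185, 0.61597204, 0.22573134]), 'ee_rot': array([ 3.14011366e+00, -1.44694153e-04, -4.19917005e-01]), 'force': array([ 0.73752424,  0.45315995, -0.76933394]), 'moment': array([ 0.02528812, -0.03956086, -0.03791262]), 'width': 0.08760441235850681}
```

View pics/top0.png

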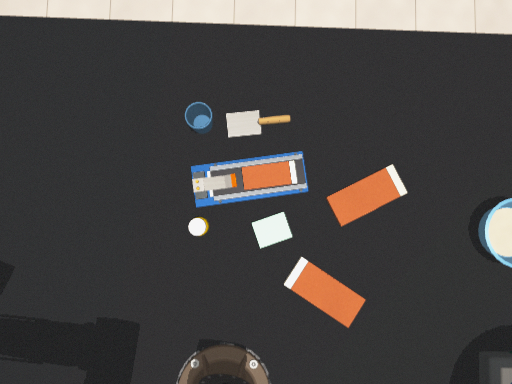

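View pics/side0.png

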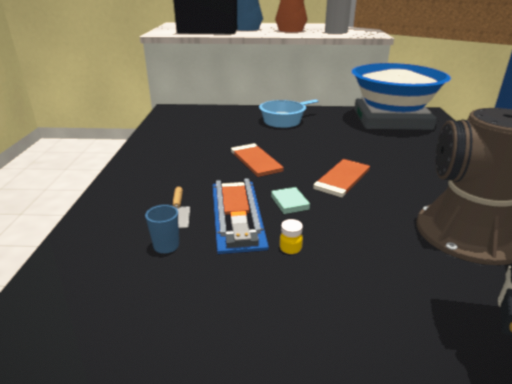

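Three tile look-alikes: in the jig (268,176), right (367,195), lower (325,292). The one in the jig is the smallest and the only one lying in the channel. I'll confirm with an enlarged crop.

```bash
python3 - <<'E'
import cv2,numpy as np
im=cv2.imread("pics/top0.png")[145:215,185:315]
im=cv2.resize(im,None,fx=6,fy=6,interpolation=cv2.INTER_CUBIC)
for i in range(0,13): cv2.putText(im,str(185+10*i),(60*i,10),0,.35,(0,255,0),1); cv2.line(im,(60*i,12),(60*i,18),(0,255,0),1)
for i in range(0,7): cv2.putText(im,str(145+10*i),(0,60*i+4),0,.35,(0,255,0),1)
cv2.imwrite("pics/crop0.png",im)
E
```

```text
(no output)
```

View pics/crop0.png

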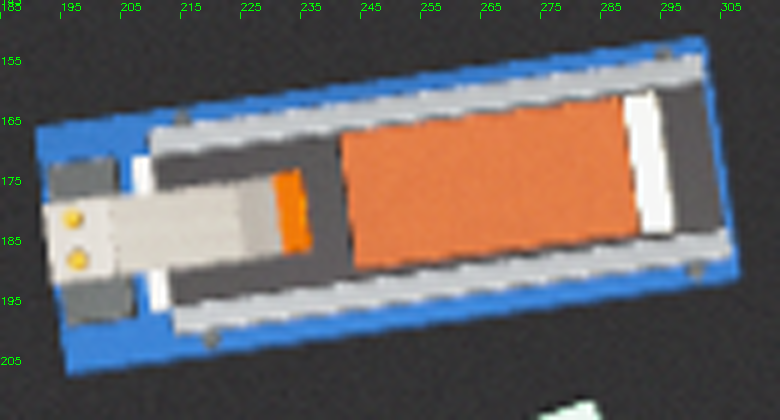

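```bash
cat > h.py <<'E'
import numpy as np
def load(n): return dict(np.load(n))
def unproj(f,u,v,z):
    E=f["extrinsics"]; R=E[:3,:3]; t=E[:3,3]
    d=R.T@np.array([(u-f["cx"])/f["fx"],-(v-f["cy"])/f["fy"],-1.]); c=-R.T@t
    return c+d*(z-c[2])/d[2]
def proj(f,p):
    E=f["extrinsics"]; q=E[:3,:3]@p+E[:3,3]
    return np.array([f["cx"]+f["fx"]*q[0]/-q[2], f["cy"]-f["fy"]*q[1]/-q[2]])
def fromrange(f,u,v):
    r=float(f["range_z"][int(round(v)),int(round(u))]); E=f["extrinsics"]
    c=np.array([(u-f["cx"])/f["fx"]*r,-(v-f["cy"])/f["fy"]*r,-r]); return E[:3,:3].T@(c-E[:3,3])
E
python3 - <<'E'
from h import *
f=load("top0.npz")
P=lambda X,Y,z: unproj(f,185+(X-2.5)/6,145+(Y-2.5)/6,z)
n1,n2,r1,r2=[P(*a,.024) for a in((342,133),(355,268),(657,90),(674,232))]
w1,w2=P(623,96,.024),P(639,236,.024)
nose=(n1+n2)/2; rear=(r1+r2)/2; ge=(w1+w2)/2
print("nose",nose,"rear",rear,"L",np.linalg.norm(nose-rear),"W",np.linalg.norm(n1-n2),np.linalg.norm(r1-r2),"glaze",np.linalg.norm(ge-rear))
d=nose-rear; print("tile yaw",np.arctan2(d[1],d[0]))
a,b,c,e=[P(*q,.012) for q in((37,127),(706,37),(739,277),(68,374))]
F=(a+e)/2;B=(b+c)/2; d=F-B; print("jig ends",F,B,np.linalg.norm(d),np.linalg.norm(a-e),np.arctan2(d[1],d[0]))
s=(P(155,155,.022)+P(170,311,.022))/2; print("stop",s, "gap",np.linalg.norm(s-nose))
for n,(u,v) in dict(tile=(265,177),bed=(301,174),rail=(250,165),table=(330,150),base=(197,201)).items(): print(n,fromrange(f,u,v))
g=load("side0.npz")
for n,(u,v) in dict(tile=(235,200),glaze=(233,185)).items(): print(n,fromrange(g,u,v))
cc=(nose+rear)/2
print(proj(g,nose),proj(g,rear),proj(g,s),proj(f,nose))
E
```

```text
nose [ 0.54385298 -0.03419954  0.024     ] rear [ 0.56456585 -0.17167435  0.024     ] L 0.13902642240706467 W 0.05901955812126146 0.06258715606173666 glaze 0.01524966463043922
tile yaw 1.720338205155843
jig ends [0.52013428 0.09436312 0.012     ] [ 0.56861559 -0.19845868  0.012     ] 0.29680809146377307 0.10903524667759489 1.7348738127922834
stop [0.52796607 0.04582656 0.022     ] gap 0.08161231637787668
tile [ 0.54803203 -0.09231477  0.02225836]
bed [ 0.55893948 -0.18728771  0.01660129]
rail [ 0.57917774 -0.05251289  0.01774786]
table [ 0.62785304 -0.2672709   0.0007748 ]
base [0.48194157 0.08405178 0.00762116]
tile [ 0.55069702 -0.08046252  0.02456209]
glaze [ 0.56261573 -0.16025478  0.02342764]
[236.27782608 210.13052797] [232.63760053 182.77262631] [240.57703985 230.22593553] [242.66423005 177.9746967 ]
```

```bash
python3 -m inch '1 0.9 0.9 0 0 0 0;1 0.9 0.9 0 0 0 0;1 0.9 0.9 0 0 0 0;1 0.9 0.9 0 0 0 0;1 0.9 0.9 0 0 0 0;1 0.9 0.9 0 0 0 0;1 0.9 0.9 0 0 0 0;1 0.9 0.9 0 0 0 0;1 0.9 0.9 0 0 0 0;1 0.9 0.9 0 0 0 0;1 0.9 0.9 0 0 0 0' 10
cat >> h.py <<'E'
def rel(target_xy,z,yaw):
    from station import arm
    from scipy.spatial.transform import Rotation as R
    s=arm.get_state(); Rc=R.from_euler('xyz',s["ee_rot"]); Rt=R.from_euler('xyz',[np.pi,0,yaw])
    d=np.array([*target_xy,z])-s["eef_pos"]
    print("pos",np.round(s["eef_pos"],4),"rot",np.round(s["ee_rot"],4),"F",np.round(s["force"],2),"w",round(s["width"],4),"t",s["t"])
    print("shift",np.round(Rc.inv().apply(d)/.3,4),"turn",np.round((Rc.inv()*Rt).as_rotvec()/np.radians(60),4))
E
python3 - <<'E'
from h import *
f=load("top0.npz")
print("cup",unproj(f,199,114,.085),"jar",unproj(f,198,226,.06))
rel((.5584,-.1306),.1,1.733-np.pi)
E
```

```text
t: 1.2
eef_pos: [0.4115, 0.2603, 0.2264]
ee_rot: [3.142, 0.0, -0.42]
force: [0.1, 0.2, 0.3]
width: 0.0055
cup [0.69277758 0.07616323 0.085     ] jar [0.41838161 0.07252821 0.06      ]
pos [0.4115 0.2603 0.2264] rot [ 3.1415e+00  1.0000e-04 -4.1950e-01] F [0.05 0.17 0.28] w 0.0055 t 1.2
shift [0.978  0.9905 0.4215] turn [1.000e-04 1.000e-04 9.445e-01]
```

```bash
python3 -m inch '1 0.978 0.99 0 0 0 0.9445;1 0.978 0.99 0 0 0 0.9445;1 0.978 0.99 0 0 0 0.9445;1 0.978 0.99 0 0 0 0.9445;1 0.978 0.99 0 0 0 0.9445;1 0.978 0.99 0 0 0 0.9445;1 0.978 0.99 0 0 0 0.9445;1 0.978 0.99 0 0 0 0.9445;1 0.978 0.99 0 0 0 0.9445;1 0.978 0.99 0 0 0 0.9445;1 0.978 0.99 0 0 0 0.9445;1 0.978 0.99 0 0 0 0.9445'
python3 - <<'E'
from h import *
rel((.5584,-.1306),.05,1.733-np.pi)
E
```

```text
t: 2.4
eef_pos: [0.5585, -0.1297, 0.2264]
ee_rot: [3.141, 0.0, -1.407]
force: [-0.9, 0.6, 0.6]
width: 0.0003
pos [ 0.5585 -0.1297  0.2264] rot [ 3.1413e+00  2.0000e-04 -1.4072e+00] F [-0.92  0.62  0.55] w 0.0003 t 2.4
shift [0.0031 0.0008 0.5879] turn [0.0003 0.0002 0.0013]
```

```bash
python3 -m inch '1 0.003 0 0.15 0 0 0;1 0.003 0 0.3 0 0 0;1 0.003 0 0.45 0 0 0;1 0.003 0 0.56 0 0 0;1 0.003 0 0.588 0 0 0;1 0.003 0 0.588 0 0 0;1 0.003 0 0.588 0 0 0'
python3 - <<'E'
from h import *
from station import arm
import cv2
rel((.5584,-.1306),.030,1.733-np.pi)
ims=[]
for n,(a,b,c,d) in dict(top=(130,230,180,320),side=(140,260,180,320)).items():
    f=arm.grab_frame(n); np.savez(n+"1.npz",**f); ims.append(cv2.resize(f["img"][a:b,c:d,::-1],(700,int(700*(b-a)/(d-c)))))
for k,i in zip("ab",ims): cv2.imwrite(f"pics/p1{k}.png",i)
E
```

```text
t: 3.1
eef_pos: [0.5601, -0.1313, 0.052]
ee_rot: [-3.139, -0.001, -1.407]
force: [-0.6, 0.2, -0.1]
width: 0.0002
pos [ 0.5601 -0.1313  0.052 ] rot [-3.1391e+00 -6.0000e-04 -1.4074e+00] F [-0.55  0.22 -0.13] w 0.0002 t 3.1
shift [-0.0033  0.0054  0.0733] turn [-0.0024 -0.0006  0.0011]
```

View pics/p1a.png

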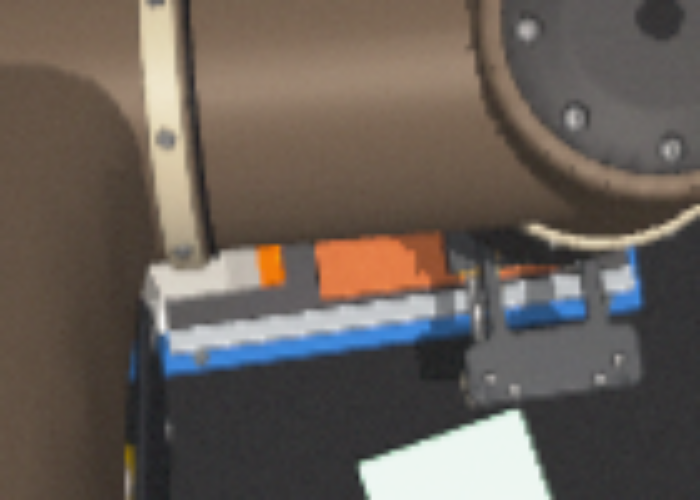

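View pics/p1b.png

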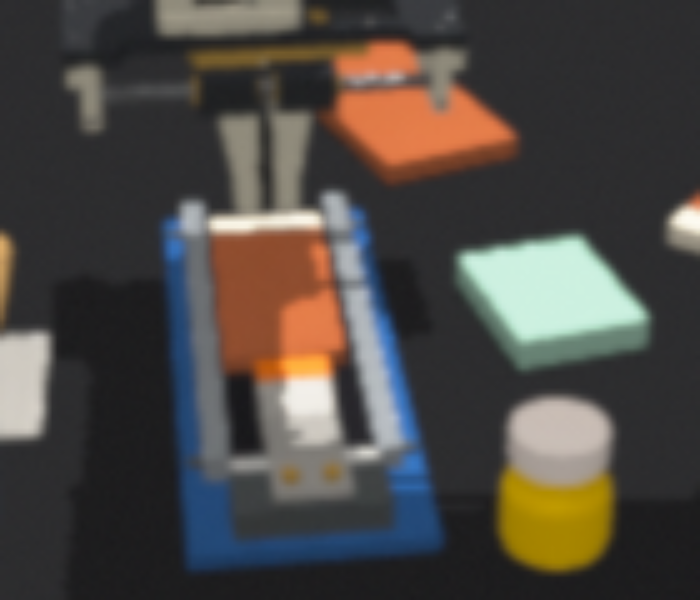

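```bash
python3 - <<'E'
from h import *
from station import arm
f=load("side1.npz"); s=arm.get_state(); p=s["eef_pos"]; print(p,s["force"],s["ee_rot"],s["t"])
print((proj(f,p)-[180,140])*5,(proj(f,np.array([.5584,-.1306,.024]))-[180,140])*5)
g=load("top1.npz"); print((proj(g,p)-[180,130])*5)
rel((.5584,-.1306),.030,1.733-np.pi)
E
```

```text
[ 0.56022577 -0.13156472  0.05237316] [0.20587289 0.16597706 0.06334231] [-3.13794821e+00 -5.21423740e-04 -1.40805097e+00] 3.2
[263.33567418 202.70892828] [268.14452646 251.43757435]
[505.95889062 206.70605528]
pos [ 0.5602 -0.1316  0.0524] rot [-3.1379e+00 -5.0000e-04 -1.4081e+00] F [0.21 0.17 0.06] w 0.0004 t 3.2
shift [-0.0042  0.0058  0.0746] turn [-0.0035 -0.0005  0.0005]
```

```bash
python3 -m inch '1 -0.003 0.005 0.04 0 0 0;1 -0.003 0.005 0.075 0 0 0;1 -0.003 0.005 0.075 0 0 0;1 -0.003 0.005 0.075 0 0 0'
python3 -m inch '1 0 0 0.01 0 0 0;1 0 0 0.02 0 0 0;1 0 0 0.02 0 0 0'
```

```text
t: 3.6
eef_pos: [0.5567, -0.1314, 0.0272]
ee_rot: [3.141, -0.0, -1.409]
force: [-0.3, 1.0, 0.8]
width: 0.0003
t: 3.9
eef_pos: [0.5579, -0.1315, 0.0242]
ee_rot: [-3.14, -0.001, -1.408]
force: [-6.1, 2.2, 22.5]
width: 0.0009
```

```bash
python3 -m inch '1 0 0 -0.0005 0 0 0;1 0 0 -0.001 0 0 0'
```

```text
t: 4.1
eef_pos: [0.5579, -0.1315, 0.0242]
ee_rot: [-3.139, -0.001, -1.408]
force: [-4.9, 1.1, 18.1]
width: 0.0005
```

```bash
python3 -m inch '1 0 0.0017 0 0 0 0;1 -0.006 0.0017 0 0 0 0;1 -0.012 0.0017 0 0 0 0;1 -0.018 0.0017 0 0 0 0;1 -0.024 0.0017 0 0 0 0;1 -0.03 0.0017 0 0 0 0'
```

```text
t: 4.7
eef_pos: [0.5577, -0.1232, 0.0242]
ee_rot: [-3.137, -0.002, -1.408]
force: [1.1, -4.1, 13.3]
width: 0.0006
```

```bash
python3 -m inch '1 -0.006 0 0.0008 0 0 0;1 -0.014 0 0.0008 0 0 0;1 -0.022 0 0.0008 0 0 0;1 -0.03 0 0.0008 0 0 0;1 -0.038 0 0.0008 0 0 0;1 -0.046 0 0.0008 0 0 0'
python3 - <<'E'
from h import *
from station import arm
import cv2
s=arm.get_state();print(s["eef_pos"],s["force"])
for n,(a,b,c,d) in dict(top=(130,230,180,320),side=(140,260,180,320)).items():
    f=arm.grab_frame(n); np.savez(n+"2.npz",**f); cv2.imwrite(f"pics/p2{n}.png",cv2.resize(f["img"][a:b,c:d,::-1],(700,int(700*(b-a)/(d-c)))))
E
```

```text
t: 5.3
eef_pos: [0.5557, -0.1096, 0.0243]
ee_rot: [-3.136, -0.002, -1.407]
force: [-0.1, -3.7, 14.0]
width: 0.0006
[ 0.5556837  -0.10963898  0.02425958] [-0.11105    -3.67822562 13.95370296]
```

View pics/p2top.png

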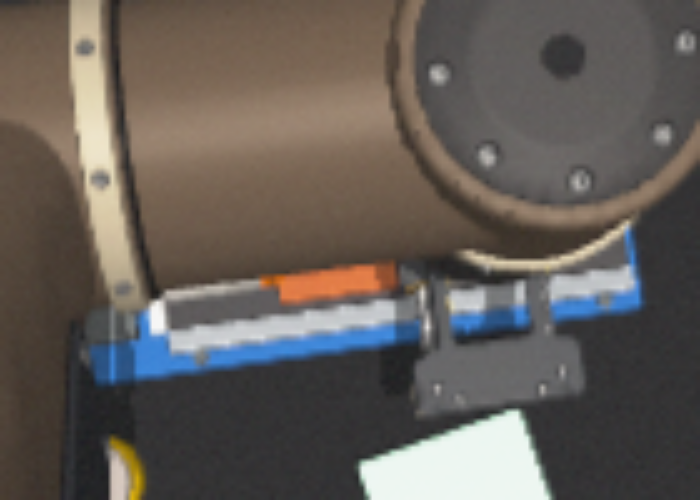

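View pics/p2side.png

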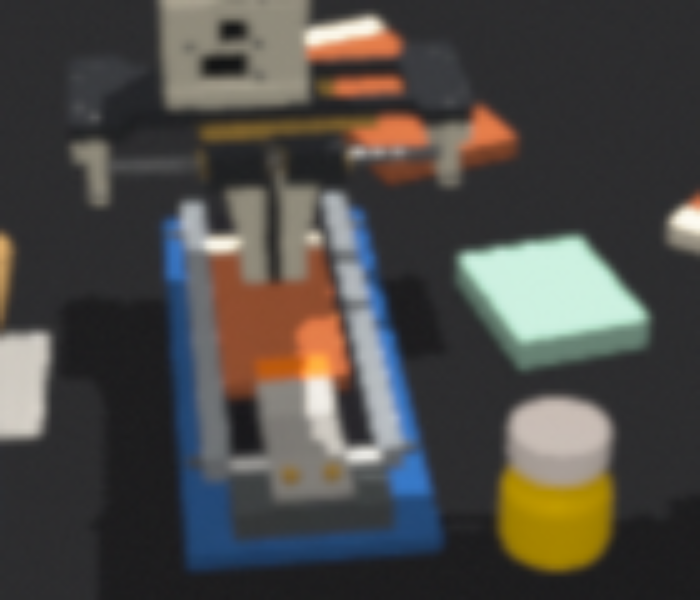

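```bash
python3 -m inch '1 -0.008 0 0.0008 0 0 0;1 -0.016 0 0.0008 0 0 0;1 -0.024 0 0.001 0 0 0;1 -0.032 0 0.001 0 0 0;1 -0.04 0 0.001 0 0 0;1 -0.048 0 0.001 0 0 0;1 -0.056 0 0.001 0 0 0;1 -0.064 0 0.001 0 0 0'
```

```text
t: 6.2
eef_pos: [0.5528, -0.0913, 0.0242]
ee_rot: [-3.136, -0.003, -1.407]
force: [1.1, -10.8, 15.3]
width: 0.0002
```

```bash
python3 -m inch '1 0 0 0.0015 0 0 0;1 -0.005 0 0.0015 0 0 0;1 -0.01 0 0.0015 0 0 0'
```

```text
t: 6.5
eef_pos: [0.5524, -0.0889, 0.0242]
ee_rot: [-3.136, -0.003, -1.407]
force: [0.4, -14.0, 19.6]
width: 0.0006
```

```bash
python3 -m inch '1 -0.006 0 0.0005 0 0 0;1 -0.012 0 0.0005 0 0 0;1 -0.018 0 0.0005 0 0 0'
python3 - <<'E'
from h import *
from station import arm
import cv2
for n,(a,b,c,d) in dict(top=(130,230,180,320),side=(140,260,180,320)).items():
    f=arm.grab_frame(n); np.savez(n+"3.npz",**f); cv2.imwrite(f"pics/p3{n}.png",cv2.resize(f["img"][a:b,c:d,::-1],(700,int(700*(b-a)/(d-c)))))
E
```

```text
t: 6.8
eef_pos: [0.5515, -0.0836, 0.0242]
ee_rot: [-3.136, -0.003, -1.407]
force: [-0.6, -12.3, 22.4]
width: 0.0003
```

View pics/p3top.png

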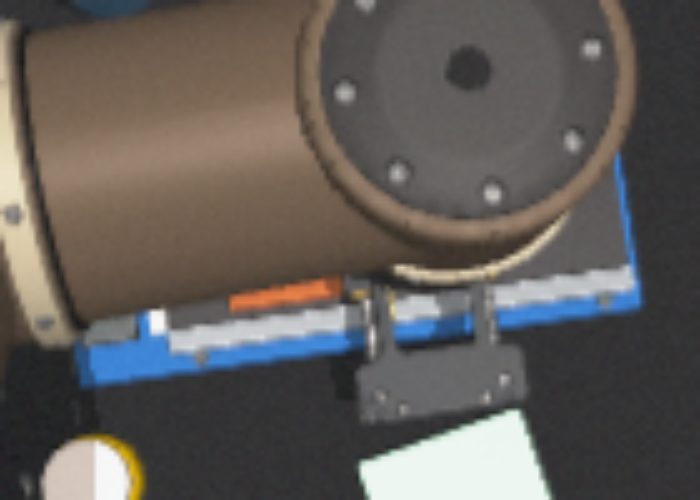

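View pics/p3side.png

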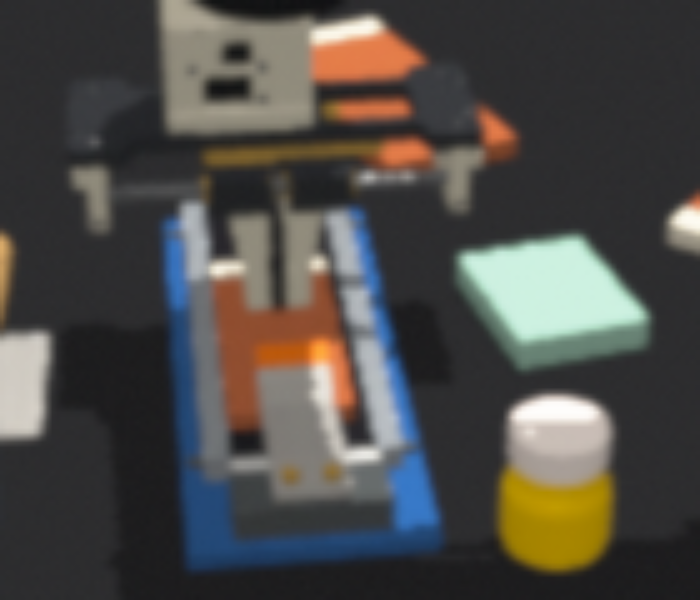

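```bash
python3 -m inch '1 -0.008 0 -0.0008 0 0 0;1 -0.016 0 -0.0008 0 0 0;1 -0.024 0 -0.0008 0 0 0;1 -0.032 0 -0.0008 0 0 0;1 -0.04 0 -0.0008 0 0 0;1 -0.048 0 -0.0008 0 0 0'
python3 -m inch '1 -0.008 0 0 0 0 0;1 -0.016 0 0 0 0 0;1 -0.024 0 0 0 0 0'
python3 - <<'E'
from h import *
from station import arm
import cv2
for n,(a,b,c,d) in dict(top=(130,230,180,320),side=(140,260,180,320)).items():
    f=arm.grab_frame(n); np.savez(n+"4.npz",**f); cv2.imwrite(f"pics/p4{n}.png",cv2.resize(f["img"][a:b,c:d,::-1],(700,int(700*(b-a)/(d-c)))))
E
```

```text
t: 7.5
eef_pos: [0.5491, -0.0689, 0.0242]
ee_rot: [-3.136, -0.003, -1.407]
force: [-0.4, -11.7, 20.7]
width: 0.0005
t: 7.8
eef_pos: [0.5479, -0.0617, 0.0242]
ee_rot: [-3.136, -0.003, -1.407]
force: [-1.0, -11.8, 20.4]
width: 0.0007
```

View pics/p4top.png

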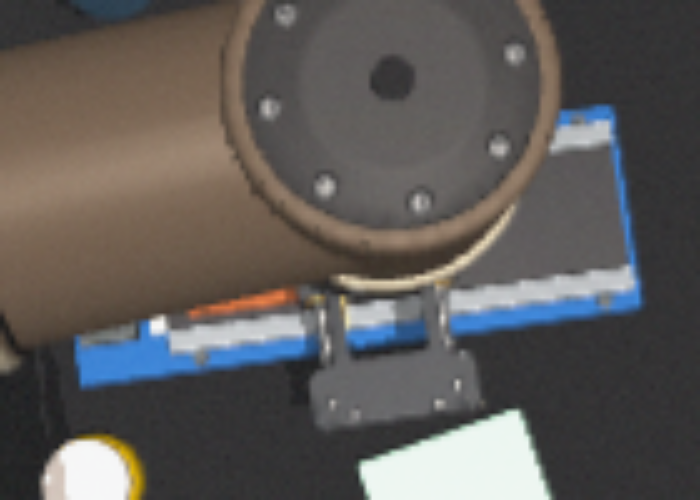

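View pics/p4side.png

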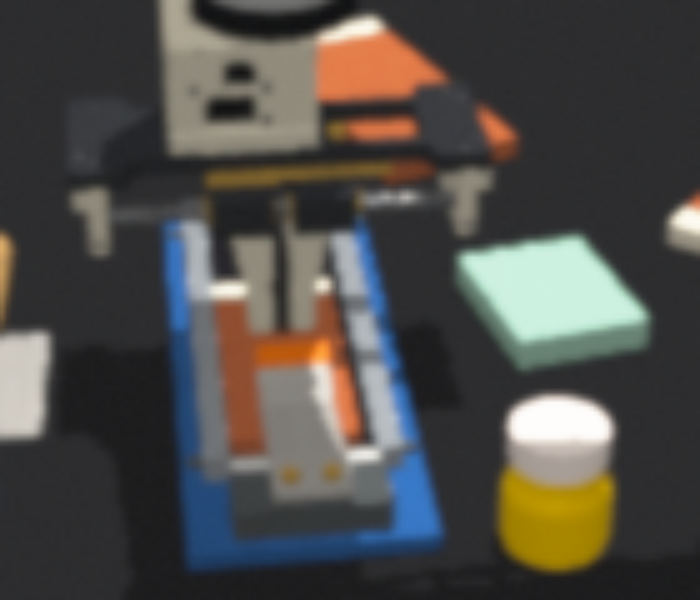

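```bash
python3 -m inch '1 -0.006 0 0 0 0 0;1 -0.012 0 0 0 0 0;1 -0.018 0 0 0 0 0'
python3 -m inch '1 -0.003 0 0 0 0 0;1 -0.006 0 0 0 0 0'
python3 -m inch '1 -0.003 0 0 0 0 0;1 -0.006 0 0 0 0 0'
```

```text
t: 8.2
eef_pos: [0.5471, -0.0564, 0.0242]
ee_rot: [-3.136, -0.003, -1.407]
force: [-0.3, -11.1, 20.7]
width: 0.0005
t: 8.4
eef_pos: [0.5468, -0.0546, 0.0242]
ee_rot: [-3.136, -0.003, -1.407]
force: [0.5, -10.9, 20.0]
width: 0.0006
t: 8.6
eef_pos: [0.5465, -0.0529, 0.0242]
ee_rot: [-3.136, -0.003, -1.407]
force: [0.1, -11.3, 21.7]
width: 0.0006
```

```bash
python3 -m inch '1 -0.004 0 0 0 0 0;1 -0.008 0 0 0 0 0'
python3 -m inch '1 -0.003 0 0 0 0 0;1 -0.006 0 0 0 0 0'
python3 -m inch '1 -0.003 0 0 0 0 0;1 -0.006 0 0 0 0 0'
```

```text
t: 8.8
eef_pos: [0.5461, -0.0505, 0.0242]
ee_rot: [-3.136, -0.003, -1.407]
force: [0.2, -11.1, 20.8]
width: 0.0002
t: 9.0
eef_pos: [0.5459, -0.0495, 0.0242]
ee_rot: [-3.137, -0.004, -1.407]
force: [2.5, -17.7, 18.8]
width: 0.001
t: 9.2
eef_pos: [0.5458, -0.0479, 0.0242]
ee_rot: [-3.136, -0.004, -1.407]
force: [3.1, -19.0, 17.6]
width: 0.0008
```

```bash
python3 -m inch '1 0 0 -0.004 0 0 0;1 0 0 -0.012 0 0 0;1 0 0 -0.04 0 0 0;1 0 0 -0.1 0 0 0;1 0 0 -0.25 0 0 0;1 0 0 -0.4 0 0 0;1 0 0 -0.5 0 0 0;1 0 0 -0.5 0 0 0'
python3 - <<'E'
from h import *
from station import arm
import cv2
for n,(a,b,c,d) in dict(top=(130,230,180,320),side=(140,260,180,320)).items():
    f=arm.grab_frame(n); np.savez(n+"5.npz",**f); cv2.imwrite(f"pics/p5{n}.png",cv2.resize(f["img"][a:b,c:d,::-1],(700,int(700*(b-a)/(d-c)))))
E
```

```text
t: 10.0
eef_pos: [0.545, -0.0449, 0.1763]
ee_rot: [-3.133, -0.0, -1.408]
force: [-0.6, 0.3, -0.6]
width: 0.0005
```

View pics/p5side.png

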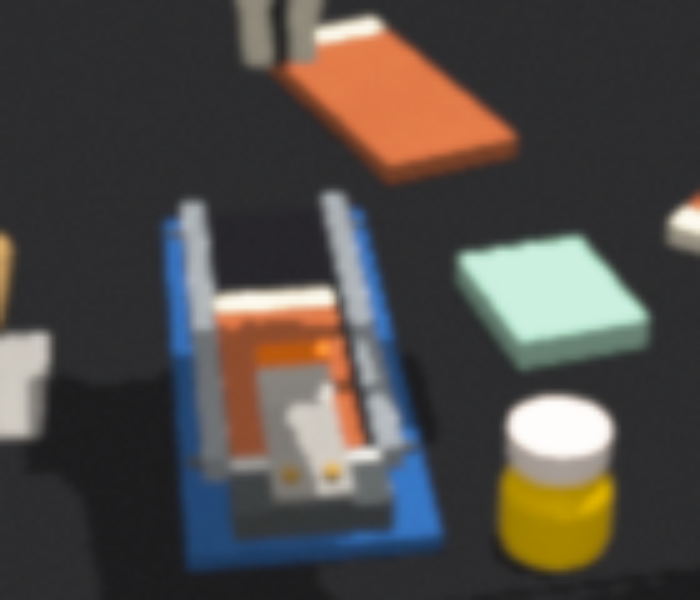

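```bash
python3 -m inch '1 -1 0.5 -0.15 0 0 0;1 -1 0.5 -0.15 0 0 0;1 -1 0.5 -0.15 0 0 0;1 -1 0.5 -0.15 0 0 0;1 -1 0.5 -0.15 0 0 0;1 -1 0.5 -0.15 0 0 0;1 -1 0.5 -0.15 0 0 0;1 -1 0.5 -0.15 0 0 0;1 -1 0.5 -0.15 0 0 0;1 -1 0.5 -0.15 0 0 0'
python3 -m inch '1 -1 0.1 0 0 0 0;1 -1 0.1 0 0 0 0;1 -1 0.1 0 0 0 0;1 -1 0.1 0 0 0 0;1 -1 0.1 0 0 0 0;1 -1 0.1 0 0 0 0;1 -1 0.1 0 0 0 0;1 -1 0.1 0 0 0 0;1 -1 0.1 0 0 0 0;1 -1 0.1 0 0 0 0'
python3 - <<'E'
from h import *
from station import arm
import cv2
f=arm.grab_frame("top"); np.savez("top6.npz",**f)
im=cv2.resize(f["img"][145:215,185:315,::-1],None,fx=6,fy=6,interpolation=cv2.INTER_CUBIC)
cv2.imwrite("pics/p6.png",im); cv2.imwrite("pics/p6full.png",f["img"][:,:,::-1])
E
```

```text
t: 11.1
eef_pos: [0.3459, 0.2256, 0.2151]
ee_rot: [3.14, -0.002, -1.409]
force: [0.0, 1.1, -0.4]
width: 0.0003
t: 12.1
eef_pos: [0.2691, 0.5163, 0.2161]
ee_rot: [3.141, -0.0, -1.411]
force: [0.2, 0.4, 0.1]
width: 0.0005
```

View pics/p6.png

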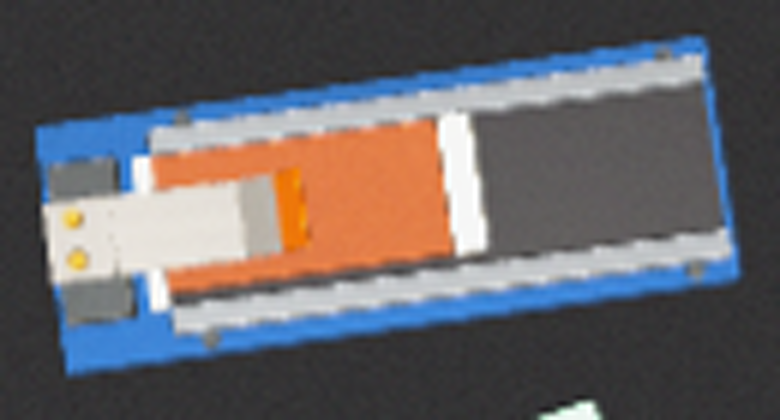

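View pics/p6full.png

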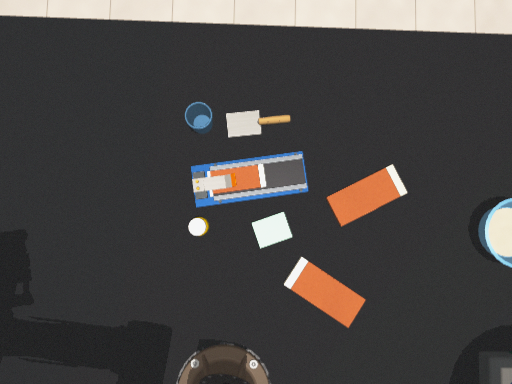

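```bash
python3 - <<'E'
from h import *
from station import arm
f=load("top6.npz")
P=lambda X,Y,z: unproj(f,185+(X-2.5)/6,145+(Y-2.5)/6,z)
a,b=P(472,112,.024),P(488,252,.024); c,d=P(155,155,.022),P(170,311,.022)
u=np.array([-.161,.987,0]); print("rear to stop",((c+d)/2-(a+b)/2)@u, "glaze edge angle",np.arctan2(*( (a-b)[1::-1])))
print("yaw top edge",[np.arctan2((q-p)[1],(q-p)[0]) for p,q in ((P(437,120,.024),P(155,157,.024)),)])
print(arm.get_state()["force"]); print(arm.job_done())
E
```

```text
rear to stop 0.13915627156121133 glaze edge angle 0.13353219991141127
yaw top edge [np.float64(1.7280204524709404)]
[-0.39287914 -0.02287383 -0.69584374]
the job is handed in; nothing more can be done
None
```

The terracotta tile is in the jig with its nose against the end stop and the spring resting on it, and I have handed the job in. No verdict was reported.

- **What I did:** I picked the tile in the channel, the smallest of the three look-alikes. With closed fingertips I pressed on the bare clay at about tile x = -28 mm, with 13 to 22 N. I slid it about 82 mm under the spring until the sideways force jumped from 11 to about 18 N at the stop. Then I lifted straight off and moved the arm clear, handing in at about 12 s of the 51 s allowed.
- **End position:** In the last top picture there is no gap at the stop. The tile's rear measures 139.2 mm from the stop face, against a tile length of 140 mm.
- **Angle:** The tile's long edge lies within about 0.01 rad of the channel.
- **Surroundings:** The white end was not touched, the bystanders look unmoved, and the force on the robot is near zero.
- **Limits of the checks:**
  - The tile sits against one side rail, about 3 mm off centre by the channel's clearance, where 4 mm is allowed.
  - The press briefly reached 22 N, slightly over the suggested 20 N.
  - I saw the spring raised in the pictures but did not measure its angle.
  - The angle read from the short glaze edge came out about 0.03 rad off the jig's. That is within limits and probably pixel error.

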